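Sort salvaged components into their sample bins

TASK

Sort the four salvaged components (two capacitors, a heat sink and a fuse block) into the three grey bins: each goes into the open pocket of the bin whose ledge shows a sample of the same kind. Stand each one flat on the pocket's floor, the same way up as it stands now, and leave the solder reel that lies among them where it is.

Things in the scene. Friction and masses are not known exactly. Their poses are not given: they have to be found in the camera images.
- capacitor_1: One of two alike loose capacitors: upright blue cylinder, 35 mm across, 51 mm high, 60 g or so, standing on its end. Origin: centre of its underside; z up along its axis. The loose parts and the solder reel stand in a loose row left of the bins, in any order.
- capacitor_2: One of two alike loose capacitors: upright blue cylinder, 35 mm across, 51 mm high, 60 g or so, standing on its end. Origin: centre of its underside; z up along its axis. The loose parts and the solder reel stand in a loose row left of the bins, in any order.
- heatsink: Loose finned aluminium heat sink, fins up, 40 mm (x) x 50 mm (y), 27 mm high, 70 g or so: a 5 mm base plate with ten thin upright fins that run along x. Origin: centre of its underside; z up. Best gripped along x, over the 40 mm.
- fuseblock: Loose brown fuse block with two white tube fuses on top, 20 mm (x) x 45 mm (y), 22 mm high (the brown block 18 mm), 30 g or so. Origin: centre of its underside; z up. Best gripped along x, over the 20 mm.
- reel: White solder reel among the loose parts, 53 x 33 mm, 15 mm high, loose; belongs to no bin and stays where it is. Origin: centre of its underside.
- bin_capacitor: Fixed grey bin, 168 (x) x 128 (y) x 22 mm, walls 4 mm. Empty open pocket 100 (x) x 120 (y) mm inside, floor 3 mm above the bench; behind it (+x, away from the robot within 0.15 rad) a ledge with a fixed sample: a capacitor, its top 63 mm above the bench, at x = +83 mm. Origin: underside, centre of the pocket; y across, z up.
- bin_heatsink: Fixed grey bin, 168 (x) x 128 (y) x 22 mm, walls 4 mm. Empty open pocket 100 (x) x 120 (y) mm inside, floor 3 mm above the bench; behind it (+x, away from the robot within 0.15 rad) a ledge with a fixed sample: a heat sink, its top 39 mm above the bench, at x = +83 mm. Origin: underside, centre of the pocket; y across, z up.
- bin_fuse: Fixed grey bin, 168 (x) x 128 (y) x 22 mm, walls 4 mm. Empty open pocket 100 (x) x 120 (y) mm inside, floor 3 mm above the bench; behind it (+x, away from the robot within 0.15 rad) a ledge with a fixed sample: a fuse block, its top 34 mm above the bench, at x = +83 mm. Origin: underside, centre of the pocket; y across, z up.
Not all that is in view belongs to the job. Leave any purple look-alike of the capacitor_1 alone.

How it is judged:
By the outcome, as a careful person would: the job done as asked, in the order asked, and still so for the second after the job is handed in, with the robot touching nothing.
It also fails if it takes over 102 s, if anything falls off the work surface, if the arm or the gripper's body presses on something with over 40 N, if the wrist force passes 120 N, or if a joint passes its speed limit or range.

ROBOT

A 6-joint arm with a two-finger parallel gripper is mounted at the origin on a cart in front of the work surface, level with it; the furniture and walls round the work are solid. World frame = base frame: x ahead of the robot, y to its left, z up, the work surface at z = 0. Lengths are in m, angles in degrees, forces in N, time in s.
With the tool pointing down it reaches from about 0.4 to 0.825 m from the base axis. Payload 7 kg.
Tool frame: the origin (TCP) lies at the very end of the fingers, on their centre line; the grasp point (between the pads) lies hold_point_z behind it (hold_point_z is the distance from the TCP to the grasp point, in m); z points along the fingers, y is the line along which they close (so a half turn about z gives the same grasp; the last joint's range is limited). The gripper opens to 88 mm and grips with 3 to 60 N. Pads are 19 mm wide; open, the fingers measure 130 mm over their backs; the gripper's body (78 mm by 193 mm) begins 47 mm behind the grasp point.
Start: joints at [16.507, 20.546, 0.682, 0, -70.136, -16.507], TCP at [0.675, -0, 0.227] pointing down, gripper open.
Joint ranges: [-176.03, 176.03], [-82.01, 121.73], [-58.28, 71.71], [-173.87, 95.51], [-174.79, -0.11], [-173.66, 173.66]. Speed limits (degrees/s): [136.94, 136.94, 172.46, 180, 180, 180].

INTERFACE

Orientations are given as [roll, pitch, yaw] about the fixed x, y, z axes, in that order (R = Rz(yaw) Ry(pitch) Rx(roll)).
In Python, from plant import get_obs, snapshot, close_job, hold_point_z gives the robot as it stands.
- The arm moves only by the tool play_rows, never from a script. Its argument "commands" is a list that holds one entry, the list of rows, each a list of 7 numbers: the shift along the tool's x, y, z in cm, then the turn, a rotation vector about the tool's x, y, z in degrees, then the opening, from 0 (shut) to 1 (fully open). In form: [[[x, y, z, ax, ay, az, fingers], ...]]. A call has 1 to 20 rows; each row is the pose to reach, as a shift and turn from the pose commanded when the call began, along the tool's axes at that moment; what a row does not reach only later rows make up. A row lasts 1/12 s, in which the tool goes at most 41.7 mm and 7.16 degrees, less where a joint would pass 70% of its speed; a pose out of reach is approached as far as the arm can. A call with a gripper value outside its range is refused whole. The fingers move at their own pace and stop on an object; the grip force is fixed at half the most. Time passes only in rows, so rows that repeat a pose let the fingers close. It gives the time, the measured TCP pose, the force, the opening and the grip force at its end, in the units of the state.
- get_obs(): the state, without advancing time (a new reading comes with each control period).
- snapshot(name): name is "scene" or "side" or "wrist"; returns a dict with "frame" (480x640x3 uint8, red, green, blue), "camera_matrix" (3x3 intrinsics, pixels), "origin" and "attitude" of the camera in the world. Camera axes: x right, y down, z forward; pixel columns grow to the right and rows downward; lengths in m; the calibration is good to about 2 mm. A picture is of the moment at which its call begins. There is no depth.
- close_job(): hands the job in; it is judged then, once.
The state is a dict: "clock": time; "joint_pos": joint angles; "qvel": joint speeds; "tau": joint torques, N m; "tool_pos": TCP position; "orientation": TCP orientation; "force": force on the tool from outside, world axes, zero at the start; "moment": the same for the moment, N m; "opening": finger opening in m; "gripper_force": force on a finger pad.
Only numpy, scipy, OpenCV 4.12 (cv2) and the standard library are available. Lean on these libraries where they do the work, as an engineer would, in place of code of your own. Each camera call takes 0.05 s, during which the arm holds its last target. There are 200 camera calls.

## Working session

There is one attempt and no reset: what is moved stays moved. The work goes in short steps, Python scripts to look and compute and a tool call to move; the robot and the scene stay as the last step left them, time stands still between calls to the robot, and variables do not carry over. Pictures are saved under pics/ and viewed, at most 14 in all, crops included, and the job is handed in when it is done.

Besides the shell and the picture viewer there is one more tool, called after "Request:" as name(argument=value, ...), one argument or row to a line, values as JSON. play_rows: Moves the arm, as the interface text tells. Its arguments: {"type":"object","properties":{"commands":{"type":"array","items":{"type":"array","items":{"type":"array","items":{"type":"number"}}}}},"required":["commands"]}

```bash
mkdir -p pics; cat > h.py <<'E'
import numpy as np,cv2,pickle
from plant import get_obs,snapshot,close_job,hold_point_z
from scipy.spatial.transform import Rotation as R
def att(a):
    a=np.array(a,float)
    return a if a.shape==(3,3) else R.from_euler('xyz',a,degrees=True).as_matrix()
def snap(n,f):
    s=snapshot(n); cv2.imwrite(f'pics/{f}.png',s['frame'][:,:,::-1]); pickle.dump(s,open(f'pics/{f}.pkl','wb')); return s
def load(f): return pickle.load(open(f'pics/{f}.pkl','rb'))
def ray(s,u,v,z):
    d=att(s['attitude'])@np.linalg.inv(np.array(s['camera_matrix']))@[u,v,1]; o=np.array(s['origin'])
    return (o+d*(z-o[2])/d[2]).round(4)
def proj(s,p):
    q=np.array(s['camera_matrix'])@att(s['attitude']).T@(np.array(p)-s['origin']); return (q[:2]/q[2]).round(1)
E
python3 - <<'E'
from h import *
for n in ['scene','side','wrist']:
    s=snap(n,n+'0'); print(n,s['origin'],s['attitude'],s['camera_matrix'])
print(get_obs(),hold_point_z)
E
```

```text
scene [-0.42475419  0.57425502  0.68309653] [-121.93169104   -0.18714959 -124.38806193] [[525.93259321   0.         320.5338418 ]
 [  0.         525.93259321 239.68483479]
 [  0.           0.           1.        ]]
side [0.47277291 0.97895466 0.74412551] [-124.8233522    -0.93883411  178.83071045] [[511.69739523   0.         318.98000665]
 [  0.         511.69739523 233.82508464]
 [  0.           0.           1.        ]]
wrist [ 0.67461938 -0.07339186  0.38297369] [ 1.64181466e+02 -7.52616683e-02  1.79976044e+02] [[374.71286527   0.         325.46183988]
 [  0.         374.71286527 243.73456877]
 [  0.           0.           1.        ]]
{'clock': 0.15, 'joint_pos': array([ 1.65071959e+01,  2.05797381e+01,  6.46076960e-01, -1.22639793e-02,
       -7.01363845e+01, -1.65080697e+01]), 'qvel': array([-0.0270556 , -0.18367516,  0.17261125,  0.12554755,  0.05353575,
       -0.00657955]), 'tau': array([ 1.39394037e-04, -5.83274567e+01,  2.93289685e+01,  7.00122759e+00,
        8.75052094e-03, -9.76538854e-05]), 'tool_pos': array([ 6.74633836e-01, -3.78513446e-05,  2.25872898e-01]), 'orientation': array([ 1.79929565e+02, -8.84964411e-03, -9.00050425e+01]), 'force': array([ 0.49058193, -0.22416283,  0.52316812]), 'moment': array([-0.00460968, -0.00227713, -0.01656755]), 'gripper_force': 0.0, 'opening': 0.08788671641559094} 0.0188
```

View pics/scene0.png

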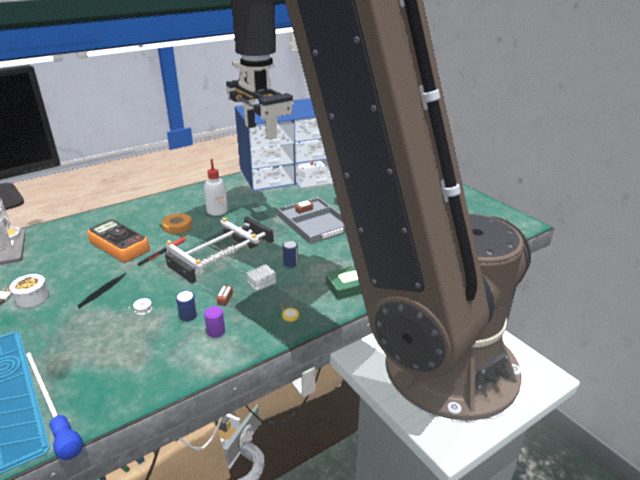

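View pics/side0.png

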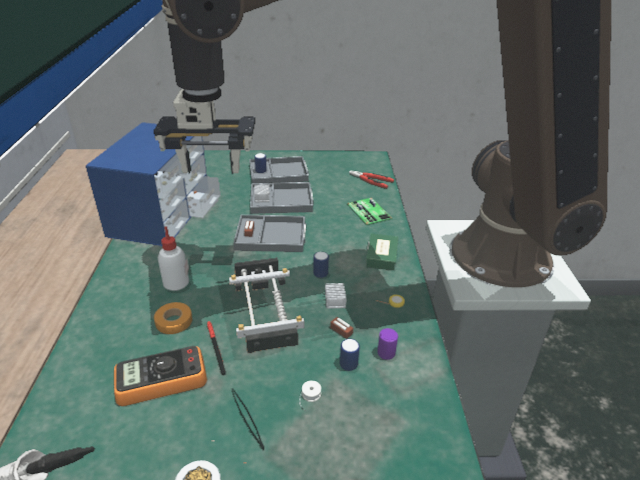

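Side view: loose capacitors at (321,264) and (349,353), heat sink (335,295), fuse block (342,327), reel (312,391). The purple decoy is at (388,343). Bins are fuse (270,232), heat sink (281,196) and capacitor (279,170), with the capacitor sample at (260,162) on its ledge. Next, enlarged crops.

```bash
python3 - <<'E'
from h import *
s=cv2.imread('pics/side0.png')
a=s[245:395,295:435]; cv2.imwrite('pics/cropA.png',cv2.resize(a,(560,600),interpolation=cv2.INTER_CUBIC))
b=s[145:255,225:325]; cv2.imwrite('pics/cropB.png',cv2.resize(b,(500,550),interpolation=cv2.INTER_CUBIC))
E
```

```text
(no output)
```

View pics/cropA.png

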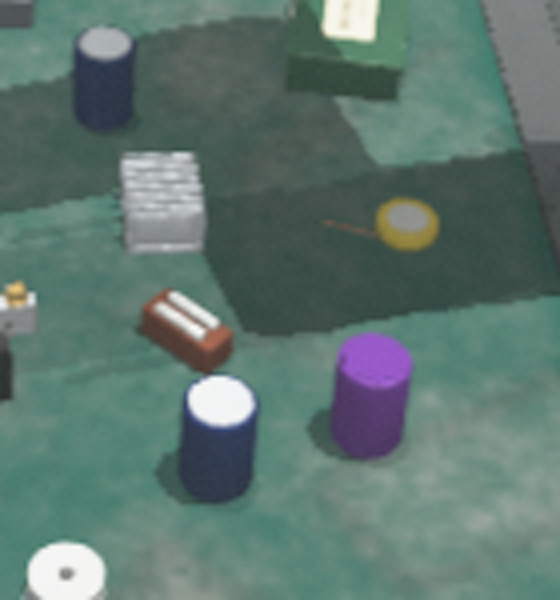

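View pics/cropB.png

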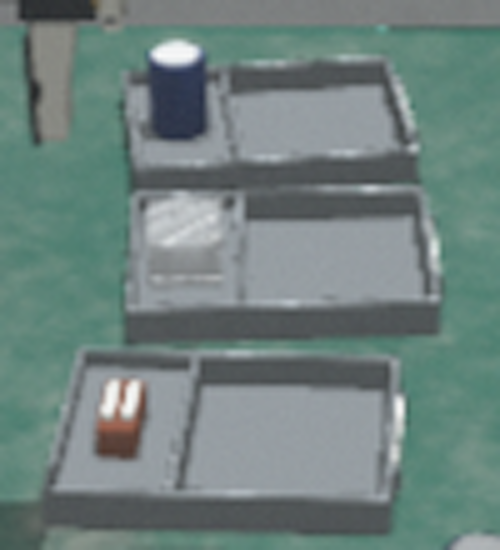

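```bash
python3 - <<'E'
from h import *
s=load('side0')
A=lambda u,v,z: ray(s,295+u/4,245+v/4,z)
B=lambda u,v,z: ray(s,225+u/5,145+v/5,z)
print('capN',A(221,401,.051),'capF',A(105,43,.051),'purple',A(374,362,.051))
h=np.array([A(*p,.027) for p in [(120,157),(192,153),(204,210),(126,216)]]);print('hs',h,h.mean(0))
f=np.array([A(*p,.022) for p in [(155,306),(172,295),(218,325),(205,337)]]);print('fuse',f,f.mean(0))
print('reel',A(67,573,.015))
for n,c in dict(cap=[(125,75),(388,60),(416,152),(133,180)],hs=[(130,192),(425,187),(440,303),(125,308)],fu=[(82,352),(398,355),(393,495),(48,492)]).items():
    c=np.array([B(*p,.022) for p in c]); print(n,c.tolist(),c.mean(0))
    print([np.linalg.norm(c[i]-c[i-1]).round(3) for i in range(4)])
print('samples',B(177,52,.063),B(187,220,.039),B(122,398,.034))
E
```

```text
capN [0.3917 0.3356 0.051 ] capF [0.4378 0.0686 0.051 ] purple [0.3191 0.3119 0.051 ]
hs [[0.4309 0.1382 0.027 ]
 [0.3919 0.1349 0.027 ]
 [0.3884 0.1806 0.027 ]
 [0.4292 0.1851 0.027 ]] [0.4101 0.1597 0.027 ]
fuse [[0.4166 0.2457 0.022 ]
 [0.4078 0.238  0.022 ]
 [0.3863 0.2589 0.022 ]
 [0.3932 0.267  0.022 ]] [0.400975 0.2524   0.022   ]
reel [0.4616 0.4016 0.015 ]
cap [[0.6457, -0.4593, 0.022], [0.4827, -0.4821, 0.022], [0.4655, -0.361, 0.022], [0.6291, -0.3255, 0.022]] [ 0.55575  -0.406975  0.022   ]
[np.float64(0.135), np.float64(0.165), np.float64(0.122), np.float64(0.167)]
hs [[0.6296, -0.3113, 0.022], [0.4604, -0.3187, 0.022], [0.4531, -0.1914, 0.022], [0.6211, -0.1853, 0.022]] [ 0.54105  -0.251675  0.022   ]
[np.float64(0.126), np.float64(0.169), np.float64(0.128), np.float64(0.168)]
fu [[0.6394, -0.1419, 0.022], [0.4755, -0.1398, 0.022], [0.4776, -0.0159, 0.022], [0.6428, -0.018, 0.022]] [ 0.558825 -0.0789    0.022   ]
[np.float64(0.124), np.float64(0.164), np.float64(0.124), np.float64(0.165)]
samples [ 0.6078 -0.4082  0.063 ] [ 0.5919 -0.2498  0.039 ] [ 0.6125 -0.0812  0.034 ]
```

```bash
python3 - <<'E'
from h import *
s=load('side0');c=load('scene0')
for n,p in dict(capN=[.3917,.3356,.051],capF=[.4378,.0686,.051],hs=[.410,.160,.027],fu=[.401,.252,.022]).items(): print(n,proj(c,p))
for z in (0,.05): print(z,'holder',[ray(s,*p,z).tolist() for p in [(300,322),(298,347),(245,350),(288,272),(284,262)]],'transf',[ray(s,*p,z).tolist() for p in [(367,258),(367,268),(394,270)]])
E
python3 -c "
import cv2
s=cv2.imread('pics/scene0.png')[210:350,150:350]; cv2.imwrite('pics/cropC.png',cv2.resize(s,(800,560),interpolation=cv2.INTER_CUBIC))"
```

```text
capN [183.3 295.4]
capF [288.5 243.6]
hs [259.2 271.5]
fu [222.1 290.1]
0 holder [[0.4839, 0.2245, 0.0], [0.4871, 0.2923, 0.0], [0.5884, 0.2994, 0.0], [0.5131, 0.0633, 0.0], [0.5236, 0.026, 0.0]] transf [[0.326, 0.0104, 0.0], [0.3297, 0.0486, 0.0], [0.2676, 0.056, 0.0]]
0.05 holder [[0.4832, 0.2752, 0.05], [0.4861, 0.3384, 0.05], [0.5806, 0.345, 0.05], [0.5104, 0.1248, 0.05], [0.5201, 0.0901, 0.05]] transf [[0.3358, 0.0755, 0.05], [0.3393, 0.1111, 0.05], [0.2814, 0.118, 0.05]]
```

View pics/cropC.png

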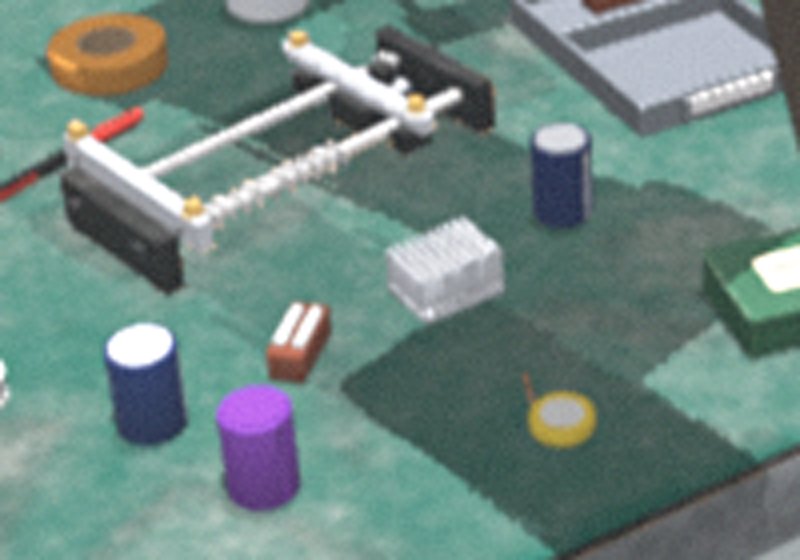

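The scene crop shows the same layout: capacitor (143,346), decoy purple (257,405), fuse block (303,325), heat sink (445,250), far capacitor (561,137). It agrees with the side camera to about 3 mm. Candidates for the capacitor in the side view are blue (349,353), blue (321,264), purple (388,343, rejected) and the fixed sample (260,162, rejected). First reach is the fuse block, with a wrist look to refine.

Request:
play_rows(
  commands=[
    [[-6, 6, 2, 0, 0, -10, 1], [-12, 13, 4, 0, 0, -20, 1], [-18, 20, 6, 0, 0, -30, 1], [-25.2, 27.4, 9.6, 0, 0, -45, 1], [-25.2, 27.4, 9.6, 0, 0, -45, 1], [-25.2, 27.4, 9.6, 0, 0, -45, 1], [-25.2, 27.4, 9.6, 0, 0, -45, 1], [-25.2, 27.4, 9.6, 0, 0, -45, 1], [-25.2, 27.4, 9.6, 0, 0, -45, 1], [-25.2, 27.4, 9.6, 0, 0, -45, 1], [-25.2, 27.4, 9.6, 0, 0, -45, 1], [-25.2, 27.4, 9.6, 0, 0, -45, 1], [-25.2, 27.4, 9.6, 0, 0, -45, 1]],
  ],
)

```text
clock: 1.23
tool_pos: [0.4015, 0.2519, 0.1308]
orientation: [-180.0, -0.0, -45.0]
force: [0.0, 0.4, 0.0]
opening: 0.0873
gripper_force: 0.0
```

```bash
python3 - <<'E'
from h import *
s=snap('wrist','w1');o=get_obs();print(o['tool_pos'],o['orientation'],o['joint_pos'],s['origin'])
print(proj(s,[.401,.252,.022]),proj(s,[.3917,.3356,.051]),proj(s,[.41,.16,.027]))
E
```

```text
[0.40169411 0.25163677 0.13080588] [-1.79980608e+02 -3.08101397e-03 -4.50519457e+01] [ 5.59389587e+01  6.64761633e+00 -3.16841186e+01  8.57092641e-03
 -5.16498167e+01 -1.09962208e+01] [0.45331188 0.20003834 0.2880655 ]
[325.9 241.6] [252.  341.6] [413.3 141.1]
```

View pics/w1.png

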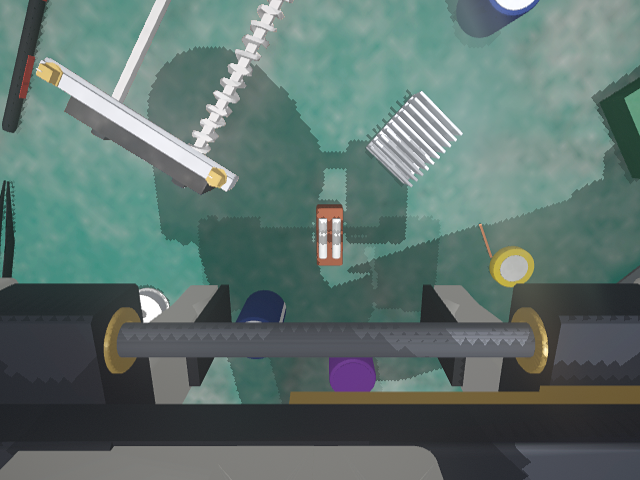

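Wrist view: fuse block tubes centred at (329.5,239), aligned with the tool. The heat sink top has corners (420,92), (462,133), (410,186), (367,148).

```bash
python3 - <<'E'
from h import *
s=load('w1');f=ray(s,329.5,239,.022);print('fuse',f)
h=np.array([ray(s,*p,.027) for p in [(420,92),(462,133),(410,186),(367,148)]]);print('hs',h,h.mean(0))
e=h[1]-h[0],h[2]-h[3],h[2]-h[1],h[3]-h[0]
print([ (np.degrees(np.arctan2(x[1],x[0])).round(1),np.linalg.norm(x).round(4)) for x in e])
o=get_obs();Rt=att(o['orientation']);t=np.r_[f[:2],.004];print('shift cm tool',Rt.T@(t-o['tool_pos'])*100)
E
```

```text
fuse [0.4005 0.2487 0.022 ]
hs [[0.4301 0.1365 0.027 ]
 [0.3909 0.1335 0.027 ]
 [0.389  0.1815 0.027 ]
 [0.4287 0.185  0.027 ]] [0.409675 0.159125 0.027   ]
[(np.float64(-175.6), np.float64(0.0393)), (np.float64(-175.0), np.float64(0.0399)), (np.float64(92.3), np.float64(0.048)), (np.float64(91.7), np.float64(0.0485))]
shift cm tool [ 0.12280705  0.29627725 12.68049555]
```

Request:
play_rows(
  commands=[
    [[0.1, 0.3, 4, 0, 0, 0, 0.6], [0.1, 0.3, 8, 0, 0, 0, 0.6], [0.1, 0.3, 10.5, 0, 0, 0, 0.6], [0.1, 0.3, 12, 0, 0, 0, 0.6], [0.1, 0.3, 12.6, 0, 0, 0, 0.6], [0.1, 0.3, 12.6, 0, 0, 0, 0.6], [0.1, 0.3, 12.6, 0, 0, 0, 0], [0.1, 0.3, 12.6, 0, 0, 0, 0], [0.1, 0.3, 12.6, 0, 0, 0, 0], [0.1, 0.3, 12.6, 0, 0, 0, 0], [0.1, 0.3, 12.6, 0, 0, 0, 0], [0.1, 0.3, 12.6, 0, 0, 0, 0], [0.1, 0.3, 12.6, 0, 0, 0, 0], [0.1, 0.3, 12.6, 0, 0, 0, 0]],
  ],
)

```text
clock: 2.45
tool_pos: [0.3998, 0.2495, 0.0052]
orientation: [-179.9, 0.0, -45.0]
force: [-1.6, 0.2, 7.5]
opening: 0.0192
gripper_force: 30.0
```

Request:
play_rows(
  commands=[
    [[0, 0, -3, 0, 0, 0, 0], [0, 0, -7, 0, 0, 0, 0], [0, 0, -10, 0, 0, 0, 0], [3, 1.3, -12, 0, 0, 5, 0], [7, 3, -12, 0, 0, 10, 0], [11, 4.8, -12, 0, 0, 15, 0], [15, 6.5, -12, 0, 0, 20, 0], [19, 8.2, -12, 0, 0, 25, 0], [23, 10, -12, 0, 0, 30, 0], [27, 11.7, -12, 0, 0, 36, 0], [30, 13, -12, 0, 0, 41, 0], [32.4, 14, -12, 0, 0, 45, 0], [32.4, 14, -12, 0, 0, 45, 0], [32.4, 14, -12, 0, 0, 45, 0], [32.4, 14, -12, 0, 0, 45, 0], [32.4, 14, -12, 0, 0, 45, 0]],
  ],
)

```text
clock: 3.78
tool_pos: [0.5293, -0.0782, 0.1245]
orientation: [180.0, 0.0, -89.9]
force: [0.4, -0.1, -0.6]
opening: 0.02
gripper_force: 30.0
```

```bash
python3 - <<'E'
from h import *
s=snap('wrist','w2');o=get_obs();print(o['tool_pos'],o['joint_pos'],o['opening'])
print(proj(s,[.530,-.079,.003]))
E
```

```text
[ 0.52934969 -0.07802344  0.12463165] [ 1.26156510e+01  1.27068304e+01 -2.49098593e+01 -8.62936055e-03
 -5.23842636e+01 -1.25059782e+01] 0.019649399655314505
[324.4 235.7]
```

View pics/w2.png

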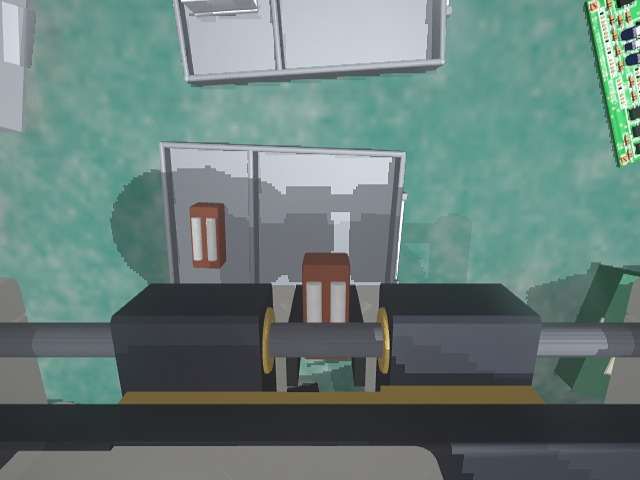

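Fuse block held upright at (326,290), over the pocket (floor columns 258–393), beside the fuse sample at (208,235). Lowering it.

Request:
play_rows(
  commands=[
    [[0, 0, 4, 0, 0, 0, 0], [0, 0, 8, 0, 0, 0, 0], [0, 0, 10, 0, 0, 0, 0], [0, 0, 11, 0, 0, 0, 0], [0, 0, 11.5, 0, 0, 0, 0], [0, 0, 11.6, 0, 0, 0, 0], [0, 0, 11.6, 0, 0, 0, 0], [0, 0, 11.6, 0, 0, 0, 0.36], [0, 0, 11.6, 0, 0, 0, 0.36], [0, 0, 11.6, 0, 0, 0, 0.36], [0, 0, 11.6, 0, 0, 0, 0.36], [0, 0, 11, 0, 0, 0, 0.36], [0, 0, 9, 0, 0, 0, 0.36], [0, 0, 5, 0, 0, 0, 0.36], [0, 0, 1, 0, 0, 0, 0.36], [0, 0, -1, 0, 0, 0, 0.7]],
  ],
)

```text
clock: 5.17
tool_pos: [0.5315, -0.0791, 0.1398]
orientation: [-179.7, -0.0, -90.0]
force: [1.0, 0.2, -0.1]
opening: 0.0345
gripper_force: 0.0
```

Request:
play_rows(
  commands=[
    [[-3, 1, -1, 0, 0, -6, 0.7], [-6, 2, -1, 0, 0, -13, 0.7], [-9, 3, -1, 0, 0, -20, 0.7], [-13, 4.4, -1, 0, 0, -27, 0.7], [-17, 5.7, -1, 0, 0, -34, 0.7], [-20, 6.7, -1, 0, 0, -41, 0.7], [-23, 7.7, -1, 0, 0, -48, 0.7], [-27, 9.1, -1, 0, 0, -55, 0.7], [-31, 10.4, -1, 0, 0, -62, 0.7], [-34, 11.5, -1, 0, 0, -69, 0.7], [-38, 12.8, -1, 0, 0, -76, 0.7], [-41.5, 14, -1, 0, 0, -83, 0.7], [-41.5, 14, -1, 0, 0, -90, 0.7], [-41.5, 14, -1, 0, 0, -90, 0.7], [-41.5, 14, -1, 0, 0, -90, 0.7], [-41.5, 14, -1, 0, 0, -90, 0.7]],
  ],
)

```text
clock: 6.5
tool_pos: [0.3897, 0.3351, 0.1447]
orientation: [180.0, 0.0, -0.3]
force: [0.1, -0.4, -0.3]
opening: 0.0616
gripper_force: 0.0
```

```bash
python3 - <<'E'
from h import *
s=snap('wrist','w3');o=get_obs();print(o['tool_pos'],o['orientation'],o['joint_pos'],o['opening'])
print(proj(s,[.3917,.3356,.051]),proj(s,[.3191,.3119,.051]))
E
```

```text
[0.38991202 0.33501739 0.14476277] [ 1.79998845e+02  3.14293639e-03 -2.63352552e-01] [ 6.25747784e+01  9.53011479e+00 -2.59807995e+01 -2.78756327e-03
 -5.44915480e+01  2.71634882e+01] 0.06168543379842203
[325.  244.1] [357.2 337.1]
```

View pics/w3.png

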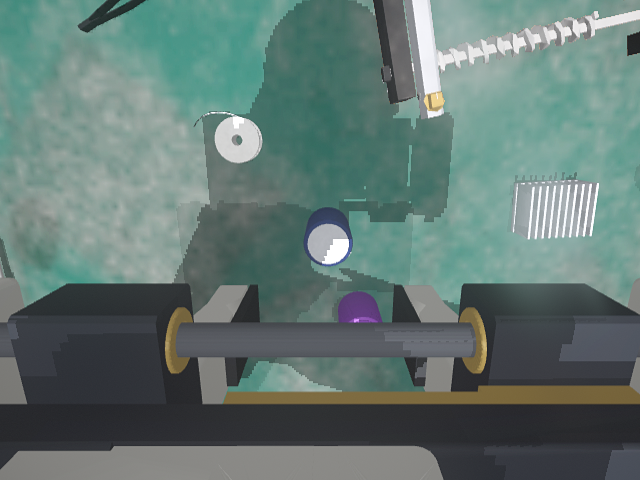

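Blue capacitor top centred at (328,244), 305–352 wide. Purple decoy at (359,305), well clear of the fingers. Grasping.

Request:
play_rows(
  commands=[
    [[0.2, 0.2, 4, 0, 0, 0, 0.7], [0.2, 0.2, 8, 0, 0, 0, 0.7], [0.2, 0.2, 10.5, 0, 0, 0, 0.7], [0.2, 0.2, 12, 0, 0, 0, 0.7], [0.2, 0.2, 12.5, 0, 0, 0, 0.7], [0.2, 0.2, 12.5, 0, 0, 0, 0.7], [0.2, 0.2, 12.5, 0, 0, 0, 0], [0.2, 0.2, 12.5, 0, 0, 0, 0], [0.2, 0.2, 12.5, 0, 0, 0, 0], [0.2, 0.2, 12.5, 0, 0, 0, 0], [0.2, 0.2, 12.5, 0, 0, 0, 0], [0.2, 0.2, 12.5, 0, 0, 0, 0], [0.2, 0.2, 12.5, 0, 0, 0, 0], [0.2, 0.2, 9.5, 0, 0, 0, 0], [0.2, 0.2, 6, 0, 0, 0, 0], [0.2, 0.2, 2, 0, 0, 0, 0], [0.2, 0.2, 0, 0, 0, 0, 0]],
  ],
)

```text
clock: 7.97
tool_pos: [0.3927, 0.3353, 0.1491]
orientation: [-179.8, -0.2, 0.1]
force: [1.0, 1.5, 0.0]
opening: 0.0344
gripper_force: 30.0
```

Request:
play_rows(
  commands=[
    [[0.4, 2, -1, 0, 0, 0, 0], [1.2, 5.5, -2, 0, 0, 0, 0], [2.0, 9.3, -2, 0, 0, 0, 0], [2.8, 13.2, -2, 0, 0, 0, 0], [3.6, 17.1, -2, 0, 0, -1, 0], [4.5, 21, -2, 0, 0, -1, 0], [5.3, 25, -2, 0, 0, -2, 0], [6.2, 29, -2, 0, 0, -2, 0], [7, 33, -2, 0, 0, -3, 0], [7.9, 37, -2, 0, 0, -4, 0], [8.7, 41, -2, 0, 0, -5, 0], [9.6, 45, -2, 0, 0, -6, 0], [10.4, 49, -2, 0, 0, -7, 0], [11.3, 53, -2, 0, 0, -8, 0], [12.1, 57, -2, 0, 0, -9, 0], [13, 61, -2, 0, 0, -9, 0], [13.9, 65, -2, 0, 0, -9, 0], [14.6, 68.5, -2, 0, 0, -9, 0], [15.3, 72, -2, 0, 0, -9, 0], [15.8, 74.1, -2, 0, 0, -9, 0]],
  ],
)

```text
clock: 9.63
tool_pos: [0.5495, -0.4102, 0.1638]
orientation: [-180.0, 0.0, 8.9]
force: [1.1, 0.4, -0.8]
opening: 0.0342
gripper_force: 30.0
```

Request:
play_rows(
  commands=[
    [[0, 0, 0, 0, 0, 0, 0], [0, 0, 0, 0, 0, 0, 0], [0, 0, 0, 0, 0, 0, 0]],
  ],
)

```text
clock: 9.88
tool_pos: [0.5492, -0.4065, 0.1641]
orientation: [-180.0, 0.0, 9.0]
force: [-0.4, 0.5, -0.9]
opening: 0.0343
gripper_force: 30.0
```

```bash
python3 - <<'E'
from h import *
s=snap('wrist','w4');o=get_obs();print(o['tool_pos'],o['orientation'],o['joint_pos'],o['opening'])
for d in [(-50,-60),(-50,60),(50,60),(50,-60),(24,0),(-24,0)]:
    p=np.r_[[.526,-.4115]+R.from_euler('z',9,degrees=True).as_matrix()[:2,:2]@np.array(d)/1000,.003 if abs(d[0])<30 else .022]; print(d,p.round(3),proj(s,p))
E
```

```text
[ 0.54940759 -0.40614368  0.16444081] [-1.79973415e+02  1.78811101e-02  9.01921879e+00] [-2.01780833e+01  2.36513181e+01 -2.91503556e+00 -1.61905810e-02
 -6.34622252e+01  1.19204535e+02] 0.034690872698624454
(-50, -60) [ 0.486 -0.479  0.022] [395.8 312. ]
(-50, 60) [ 0.467 -0.36   0.022] [258.8 312.1]
(50, 60) [ 0.566 -0.344  0.022] [252.6 198.5]
(50, -60) [ 0.585 -0.463  0.022] [402.1 198.4]
(24, 0) [ 0.55  -0.408  0.003] [327.2 224.7]
(-24, 0) [ 0.502 -0.415  0.003] [327.2 276.4]
```

View pics/w4.png

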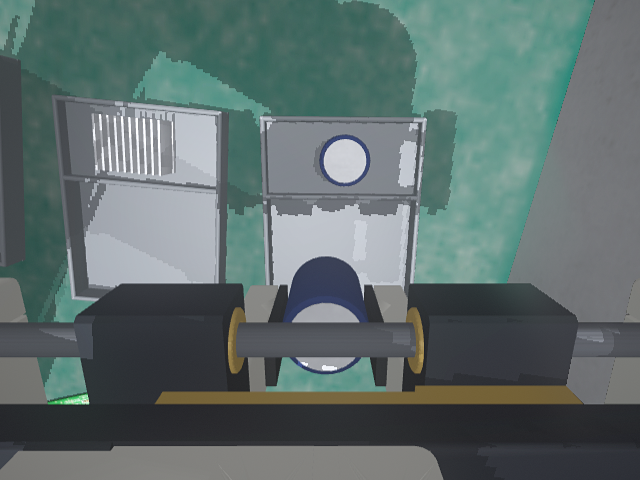

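Wrist view: the capacitor is held upright. The capacitor bin has its far rim from (262,118) to (426,120), its divider from (268,197) to (417,199), and the sample at (345,160). It sits right of the tool, so I'll recompute.

```bash
python3 - <<'E'
from h import *
s=load('w4')
p=[ray(s,u,v,z) for u,v,z in [(262,118,.022),(426,120,.022),(266,197,.022),(419,199,.022),(345,159,.063),(54,98,.022),(227,113,.022),(64,180,.022),(220,189,.022),(74,299,.022),]]
for q in p: print(q)
d=p[0]-p[1];print(np.linalg.norm(d),np.degrees(np.arctan2(-d[0],d[1])))
d=p[5]-p[6];print(np.linalg.norm(d),np.degrees(np.arctan2(-d[0],d[1])))
e=load('side0'); print([proj(e,q) for q in p])
E
```

```text
[ 0.6282 -0.3451  0.022 ]
[ 0.6461 -0.4682  0.022 ]
[ 0.5688 -0.3549  0.022 ]
[ 0.5864 -0.4764  0.022 ]
[ 0.6099 -0.41    0.063 ]
[ 0.6181 -0.1899  0.022 ]
[ 0.6276 -0.3186  0.022 ]
[ 0.5574 -0.1953  0.022 ]
[ 0.5695 -0.3179  0.022 ]
[ 0.4546 -0.2005  0.022 ]
0.12439461403131566 8.273406642565742
0.12905014529244047 4.221635876244467
[array([252.5, 177.7]), array([250.1, 158.7]), array([273. , 176.2]), array([269.5, 157.6]), array([259.7, 155.1]), array([251.3, 205.7]), array([251.9, 182.2]), array([274.1, 204.7]), array([272.1, 182.4]), array([312.4, 203.8])]
```

Request:
play_rows(
  commands=[
    [[-0.1, 1.2, 3, 0, 0, 0, 0], [-0.1, 1.2, 7, 0, 0, 0, 0], [-0.1, 1.2, 10.5, 0, 0, 0, 0], [-0.1, 1.2, 12.5, 0, 0, 0, 0], [-0.1, 1.2, 13.5, 0, 0, 0, 0], [-0.1, 1.2, 14, 0, 0, 0, 0], [-0.1, 1.2, 14.1, 0, 0, 0, 0], [-0.1, 1.2, 14.1, 0, 0, 0, 0], [-0.1, 1.2, 14.1, 0, 0, 0, 0.57], [-0.1, 1.2, 14.1, 0, 0, 0, 0.57], [-0.1, 1.2, 14.1, 0, 0, 0, 0.57], [-0.1, 1.2, 14.1, 0, 0, 0, 0.57], [-0.1, 1.2, 13, 0, 0, 0, 0.57], [-0.1, 1.2, 10, 0, 0, 0, 0.57], [-0.1, 1.2, 6, 0, 0, 0, 0.57], [-0.1, 1.2, 2, 0, 0, 0, 0.57], [-0.1, 1.2, 0, 0, 0, 0, 0.57]],
  ],
)

```text
clock: 11.35
tool_pos: [0.5522, -0.4203, 0.1714]
orientation: [179.7, -0.3, 9.0]
force: [0.2, -0.8, 1.6]
opening: 0.0498
gripper_force: 0.0
```

Request:
play_rows(
  commands=[
    [[-0.2, -2, -0.5, 0, 0, 5, 0.57], [-0.5, -6, 0, 0, 0, 11, 0.57], [-0.8, -10, 0, 0, 0, 17, 0.6], [-1.1, -14, 0, 0, 0, 23, 0.7], [-1.5, -18, 0, 0, 0, 29, 0.8], [-1.8, -22, 0, 0, 0, 35, 0.8], [-2.1, -26, 0, 0, 0, 41, 0.8], [-2.5, -30, 0, 0, 0, 47, 0.8], [-2.8, -34, 0, 0, 0, 53, 0.8], [-3.1, -38, 0, 0, 0, 59, 0.8], [-3.4, -42, 0, 0, 0, 65, 0.8], [-3.8, -46, 0, 0, 0, 71, 0.8], [-4.1, -50, 0, 0, 0, 77, 0.8], [-4.4, -54, 1, 0, 0, 83, 0.8], [-4.7, -57, 2, 0, 0, 89, 0.8], [-4.9, -59.3, 2.4, 0, 0, 95.5, 0.8], [-4.9, -59.3, 2.4, 0, 0, 95.5, 0.8], [-4.9, -59.3, 2.4, 0, 0, 95.5, 0.8], [-4.9, -59.3, 2.4, 0, 0, 95.5, 0.8], [-4.9, -59.3, 2.4, 0, 0, 95.5, 0.8]],
  ],
)

```text
clock: 13.02
tool_pos: [0.4095, 0.1589, 0.1412]
orientation: [-180.0, 0.0, -86.4]
force: [-0.7, -0.2, -1.4]
opening: 0.0699
gripper_force: 0.0
```

```bash
python3 - <<'E'
from h import *
s=snap('wrist','w5');o=get_obs();print(o['tool_pos'],o['orientation'],o['joint_pos'],o['opening'])
Rt=att(o['orientation']);print(Rt.T@(np.array([.4097,.1591,.004])-o['tool_pos'])*100, proj(s,[.4097,.1591,.027]),proj(s,[.4378,.0686,.051]))
E
```

```text
[0.40961119 0.15860166 0.14109669] [-1.79971752e+02  2.05280983e-02 -8.64847810e+01] [ 4.70617018e+01  2.47257230e+00 -3.47934730e+01  5.76037599e-03
 -5.26993376e+01 -4.35499773e+01] 0.06989298103850836
[-4.42840530e-02 -5.16018082e-03  1.37096904e+01] [325.2 239.3] [289.  106.5]
```

View pics/w5.png

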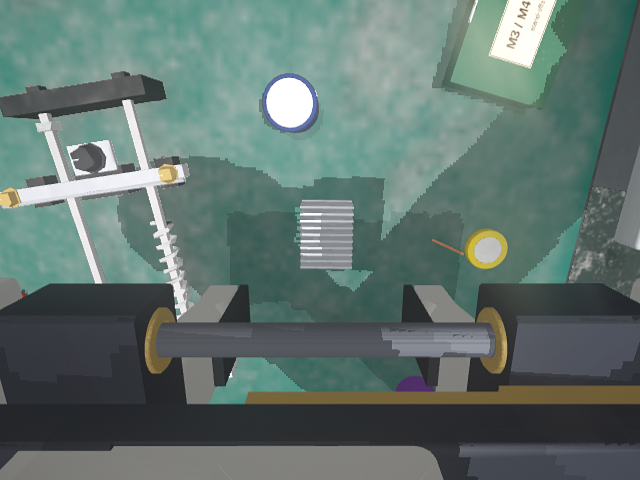

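Heat sink centred at (327,235), square to the tool. Far capacitor top at (290,102). Before descending I'll check the PCB holder's height: knobs at w1 (215,178), w3 (433,100) and side (299,321).

```bash
python3 - <<'E'
from h import *
for z in (.03,.045,.06,.075): print(z,ray(load('w1'),215,178,z),ray(load('w3'),433,100,z),ray(load('side0'),299,321,z),'back',ray(load('w5'),168,173,z),ray(load('side0'),285,270,z))
print('capF',ray(load('w5'),290,102,.051))
E
```

```text
0.03 [0.4879 0.2721 0.03  ] [0.4873 0.2616 0.03  ] [0.4854 0.2522 0.03  ] back [0.5236 0.1167 0.03  ] [0.5183 0.0932 0.03  ]
0.045 [0.4859 0.2679 0.045 ] [0.486  0.2656 0.045 ] [0.4852 0.2675 0.045 ] back [0.5175 0.115  0.045 ] [0.5173 0.1118 0.045 ]
0.06 [0.4839 0.2637 0.06  ] [0.4846 0.2697 0.06  ] [0.4849 0.2827 0.06  ] back [0.5114 0.1132 0.06  ] [0.5164 0.1304 0.06  ]
0.075 [0.4819 0.2595 0.075 ] [0.4833 0.2737 0.075 ] [0.4846 0.298  0.075 ] back [0.5052 0.1115 0.075 ] [0.5154 0.149  0.075 ]
capF [0.4373 0.0659 0.051 ]
```

Holder is 46 mm tall, and the gripper body stays above 69 mm, so it clears.

Request:
play_rows(
  commands=[
    [[0.1, 0.1, 4, 0, 0, 0, 0.8], [0.1, 0.1, 8, 0, 0, 0, 0.8], [0.1, 0.1, 11, 0, 0, 0, 0.8], [0.1, 0.1, 12.8, 0, 0, 0, 0.8], [0.1, 0.1, 13.5, 0, 0, 0, 0.8], [0.1, 0.1, 13.6, 0, 0, 0, 0.8], [0.1, 0.1, 13.6, 0, 0, 0, 0], [0.1, 0.1, 13.6, 0, 0, 0, 0], [0.1, 0.1, 13.6, 0, 0, 0, 0], [0.1, 0.1, 13.6, 0, 0, 0, 0], [0.1, 0.1, 13.6, 0, 0, 0, 0], [0.1, 0.1, 13.6, 0, 0, 0, 0], [0.1, 0.1, 13.6, 0, 0, 0, 0], [0.1, 0.1, 13.6, 0, 0, 0, 0], [0.1, 0.1, 13.6, 0, 0, 0, 0]],
  ],
)

```text
clock: 14.32
tool_pos: [0.4088, 0.1584, 0.0053]
orientation: [-179.9, 0.0, -86.5]
force: [-2.2, -0.3, 7.5]
opening: 0.0392
gripper_force: 30.0
```

Request:
play_rows(
  commands=[
    [[0, 0, -2, 0, 0, 0, 0], [0, 0, -5, 0, 0, 0, 0], [0, 0, -9, 0, 0, 0, 0], [1.5, -0.2, -12, 0, 0, -5, 0], [4.5, -0.8, -13, 0, 0, -11, 0], [7.5, -1.3, -13, 0, 0, -17, 0], [11, -1.9, -13, 0, 0, -23, 0], [14.5, -2.5, -13, 0, 0, -30, 0], [18, -3.1, -13, 0, 0, -37, 0], [21.5, -3.8, -13, 0, 0, -44, 0], [25, -4.4, -13, 0, 0, -51, 0], [28.5, -5, -13, 0, 0, -58, 0], [32, -5.6, -13, 0, 0, -65, 0], [35.5, -6.2, -13, 0, 0, -72, 0], [38.5, -6.8, -13, 0, 0, -79, 0], [41, -7.2, -13, 0, 0, -85, 0], [42.4, -7.5, -13, 0, 0, -90.7, 0], [42.4, -7.5, -13, 0, 0, -90.7, 0], [42.4, -7.5, -13, 0, 0, -90.7, 0], [42.4, -7.5, -13, 0, 0, -90.7, 0]],
  ],
)

```text
clock: 15.98
tool_pos: [0.5087, -0.2606, 0.1343]
orientation: [-180.0, 0.0, 4.0]
force: [-1.1, 0.4, -1.7]
opening: 0.0396
gripper_force: 30.0
```

```bash
python3 - <<'E'
from h import *
s=snap('wrist','w6');o=get_obs();print(o['tool_pos'],o['orientation'],o['opening'])
for d in [(54,-64),(54,64),(-50,-60),(-50,60)]:
    p=np.r_[[.509,-.260]+R.from_euler('z',4.2,degrees=True).as_matrix()[:2,:2]@np.array(d)/1000,.022]; print(d,proj(s,p))
E
```

```text
[ 0.50887443 -0.26024874  0.13445796] [-1.79984806e+02  1.98899297e-02  4.01233977e+00] 0.039486818495500384
(54, -64) [415.4 165.2]
(54, 64) [234.  165.9]
(-50, -60) [402.  300.8]
(-50, 60) [248.5 301.4]
```

View pics/w6.png

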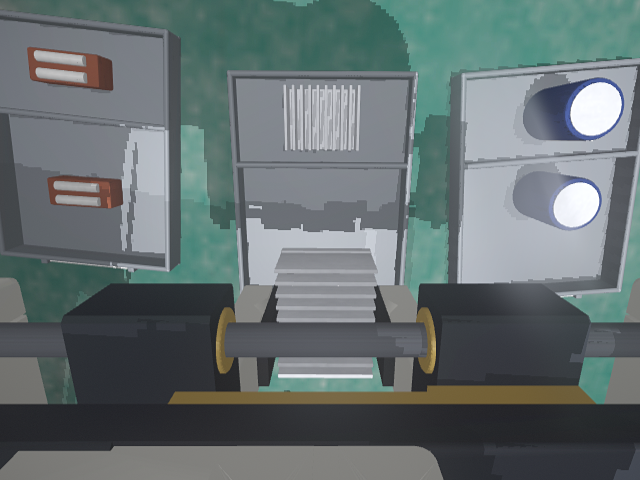

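Wrist view: the fuse block lies in its pocket (85,192) and capacitor 1 stands in its own (577,203). The heat sink is held level over its pocket, and the divider at row 164 matches. Lowering.

Request:
play_rows(
  commands=[
    [[0, 0, 3, 0, 0, 0, 0], [0, 0, 7, 0, 0, 0, 0], [0, 0, 10, 0, 0, 0, 0], [0, 0, 11.7, 0, 0, 0, 0], [0, 0, 12.4, 0, 0, 0, 0], [0, 0, 12.6, 0, 0, 0, 0], [0, 0, 12.6, 0, 0, 0, 0], [0, 0, 12.6, 0, 0, 0, 0], [0, 0, 12.6, 0, 0, 0, 0.57], [0, 0, 12.6, 0, 0, 0, 0.57], [0, 0, 12.6, 0, 0, 0, 0.57], [0, 0, 12.6, 0, 0, 0, 0.57], [0, 0, 11.5, 0, 0, 0, 0.57], [0, 0, 9, 0, 0, 0, 0.57], [0, 0, 5, 0, 0, 0, 0.57], [0, 0, 1, 0, 0, 0, 0.57], [0, 0, 0, 0, 0, 0, 0.57]],
  ],
)

```text
clock: 17.45
tool_pos: [0.5123, -0.2618, 0.1421]
orientation: [179.8, -0.5, 4.3]
force: [0.7, -0.2, 1.0]
opening: 0.0497
gripper_force: 0.0
```

Request:
play_rows(
  commands=[
    [[-0.4, -3, -0.5, 0, 0, 0, 0.57], [-1, -7, -0.5, 0, 0, 0, 0.75], [-1.6, -11, -0.5, 0, 0, 0, 0.75], [-2.1, -15, -0.5, 0, 0, 0, 0.75], [-2.7, -19, -0.5, 0, 0, 0, 0.75], [-3.3, -23, -0.5, 0, 0, 0, 0.75], [-3.9, -27, -0.5, 0, 0, 0, 0.75], [-4.4, -31, 0, 0, 0, 0, 0.75], [-4.7, -33.1, 0, 0, 0, 0, 0.75], [-4.7, -33.1, 0, 0, 0, 0, 0.75], [-4.7, -33.1, 0, 0, 0, 0, 0.75], [-4.7, -33.1, 0, 0, 0, 0, 0.75]],
  ],
)

```text
clock: 18.45
tool_pos: [0.4382, 0.066, 0.1351]
orientation: [-180.0, -0.0, 4.2]
force: [0.7, -0.4, 0.9]
opening: 0.0657
gripper_force: 0.0
```

```bash
python3 - <<'E'
from h import *
s=snap('wrist','w7');o=get_obs();print(o['tool_pos'],o['orientation'],o['opening'])
f=s['frame'].astype(int); u,v=proj(s,[.4375,.067,.051]).astype(int);print(u,v)
w=f[v-60:v+60,u-60:u+60]; m=(w.min(2)>190).astype(np.uint8)
n,l,st,c=cv2.connectedComponentsWithStats(m); i=1+st[1:,4].argmax(); q=c[i]+[u-60,v-60]; print(st[i],q,ray(s,*q,.051))
E
```

```text
[0.43820225 0.06554989 0.1349153 ] [-1.79989650e+02 -2.00492111e-02  4.17163797e+00] 0.06586549424518802
324 251
[ 40  52  43  29 855] [326.05497076 257.19883041] [0.4338 0.0654 0.051 ]
```

Request:
play_rows(
  commands=[
    [[-0.1, 0, 4, 0, 0, 0, 0.75], [-0.1, 0, 8, 0, 0, 0, 0.75], [-0.1, 0, 10, 0, 0, 0, 0.75], [-0.1, 0, 11.2, 0, 0, 0, 0.75], [-0.1, 0, 11.5, 0, 0, 0, 0.75], [-0.1, 0, 11.5, 0, 0, 0, 0.75], [-0.1, 0, 11.5, 0, 0, 0, 0], [-0.1, 0, 11.5, 0, 0, 0, 0], [-0.1, 0, 11.5, 0, 0, 0, 0], [-0.1, 0, 11.5, 0, 0, 0, 0], [-0.1, 0, 11.5, 0, 0, 0, 0], [-0.1, 0, 11.5, 0, 0, 0, 0], [-0.1, 0, 11.5, 0, 0, 0, 0], [-0.1, 0, 11.5, 0, 0, 0, 0]],
  ],
)

```text
clock: 19.67
tool_pos: [0.4374, 0.0662, 0.0201]
orientation: [-180.0, -0.0, 4.2]
force: [-2.4, 0.3, 7.1]
opening: 0.0348
gripper_force: 30.0
```

Request:
play_rows(
  commands=[
    [[0, 0, -3, 0, 0, 0, 0], [0, 0, -7, 0, 0, 0, 0], [0, 0, -11, 0, 0, 0, 0], [0.2, 2, -13.5, 0, 0, 0, 0], [0.3, 5.5, -14, 0, 0, 0, 0], [0.5, 9, -14, 0, 0, 0, 0], [0.7, 13, -14, 0, 0, 0, 0], [0.9, 17, -14, 0, 0, 0, 0], [1.2, 21, -14, 0, 0, -1, 0], [1.4, 25, -14, 0, 0, -2, 0], [1.6, 29, -14, 0, 0, -3, 0], [1.8, 33, -14, 0, 0, -4, 0], [2, 37, -14, 0, 0, -4, 0], [2.3, 41, -14, 0, 0, -4, 0], [2.5, 45, -14, 0, 0, -4, 0], [2.7, 48.5, -14, 0, 0, -4, 0], [2.7, 49.6, -14, 0, 0, -4, 0], [2.7, 49.6, -14, 0, 0, -4, 0], [2.7, 49.6, -14, 0, 0, -4, 0], [2.7, 49.6, -14, 0, 0, -4, 0]],
  ],
)

```text
clock: 21.33
tool_pos: [0.5, -0.4257, 0.1592]
orientation: [-180.0, 0.0, 8.2]
force: [-1.5, -0.7, -1.5]
opening: 0.0347
gripper_force: 30.0
```

```bash
python3 - <<'E'
from h import *
s=snap('wrist','w8');o=get_obs();print(o['tool_pos'],o['orientation'],o['opening'])
print(proj(s,[.55,-.4185,.054]),proj(s,[.526-.0495-.007,-.422-.0072,.022]))
E
```

```text
[ 0.50026363 -0.42547262  0.15959043] [-1.79975865e+02  8.07407323e-03  8.25242884e+00] 0.033970146642948985
[325.8 171.9] [324.7 267.5]
```

View pics/w8.png

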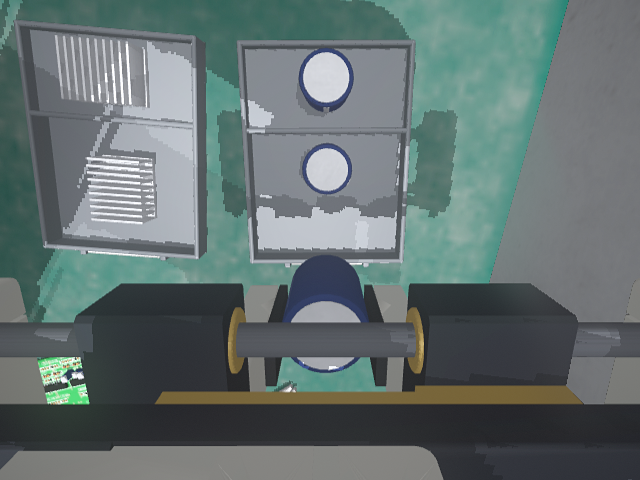

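Capacitor 1 stands at (327,169) and the heat sink is flat at (120,190). The near wall rim is at row 260, so there is room for the second capacitor. Lowering.

Request:
play_rows(
  commands=[
    [[0.2, 0, 3, 0, 0, 0, 0], [0.2, 0, 7, 0, 0, 0, 0], [0.2, 0, 10.5, 0, 0, 0, 0], [0.2, 0, 12.5, 0, 0, 0, 0], [0.2, 0, 13.3, 0, 0, 0, 0], [0.2, 0, 13.6, 0, 0, 0, 0], [0.2, 0, 13.6, 0, 0, 0, 0], [0.2, 0, 13.6, 0, 0, 0, 0], [0.2, 0, 13.6, 0, 0, 0, 0.57], [0.2, 0, 13.6, 0, 0, 0, 0.57], [0.2, 0, 13.6, 0, 0, 0, 0.57], [0.2, 0, 13.6, 0, 0, 0, 0.57], [0.2, 0, 12.5, 0, 0, 0, 0.57], [0.2, 0, 10, 0, 0, 0, 0.57], [0.2, 0, 6, 0, 0, 0, 0.57], [0.2, 0, 2, 0, 0, 0, 0.57], [-4, 0, 0, 0, 0, 0, 0.57], [-6, 0, 0, 0, 0, 0, 0.57], [-6, 0, 0, 0, 0, 0, 0.57], [-6, 0, 0, 0, 0, 0, 0.57]],
  ],
)

```text
clock: 23.05
tool_pos: [0.4401, -0.4357, 0.1616]
orientation: [179.9, -0.1, 8.1]
force: [0.4, -0.2, 0.2]
opening: 0.0498
gripper_force: 0.0
```

```bash
python3 - <<'E'
from h import *
s=snap('wrist','w9');snap('side','s9')
a=cv2.imread('pics/w9.png')[0:280];b=cv2.imread('pics/s9.png')[130:430,200:440]
b=cv2.resize(b,None,fx=280/300,fy=280/300)
a=cv2.resize(a,(560,245));a=cv2.copyMakeBorder(a,0,35,0,0,cv2.BORDER_CONSTANT)
cv2.imwrite('pics/fin.png',np.hstack([a,b]))
E
```

```text
(no output)
```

View pics/fin.png

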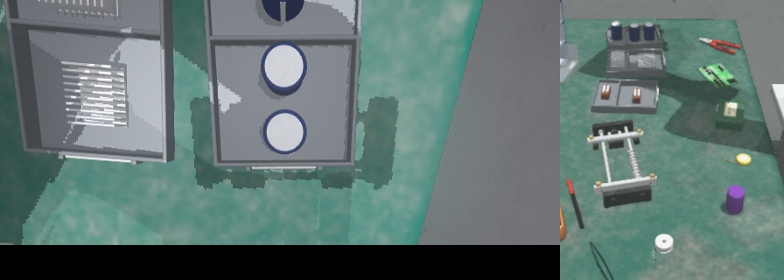

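Both capacitors stand in their pocket at (284,66) and (285,132), and the heat sink is flat at (97,95). The fuse block is in its bin, the reel and decoy are unmoved, and the arm is clear. Handing in.

```bash
python3 -c "
from plant import close_job; print(close_job())"
```

```text
the job is handed in; nothing more can be done
None
```

I sorted all four parts into their matching bins and handed the job in at about 23 s on the clock; the final pictures show them upright in the pockets, with the reel and the purple look-alike where they were.

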